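# Chuck a mixing paddle in the bench mixer

## Robot

A 7-joint arm with a two-finger parallel gripper is mounted at the origin on the work surface. World frame = base frame: x ahead of the robot, y to its left, z up, the work surface at z = 0. Lengths are in m, angles in rad, forces in N, time in s.
With the tool pointing down it reaches from about 0.4 to 0.85 m from the base axis. Payload 10.4 kg.
Tool frame: the origin (TCP) lies midway between the tips of the shut fingers; the grasp point (between the pads) lies r.grip_point_offset behind it (r.grip_point_offset is the distance from the TCP to the grasp point, in m); z points along the fingers, y is the line along which they close (so a half turn about z gives the same grasp; the last joint's range is limited). The gripper opens to 87 mm and grips with 3 to 60 N. Pads are 19 mm wide; open, the fingers measure 117 mm over their backs; the gripper's body (75 mm by 190 mm) begins 51 mm behind the grasp point.
Start: joints at [1.226, 0.332, -0.065, 1.46, 0.022, 1.35, -0.088], TCP at [0.198, -0.593, 0.223] pointing down, gripper open.
Joint ranges: [-2.6, 2.6], [-0.5, 2.12], [-1.47, 1.34], [0.16, 2.42], [-1.27, 4.41], [0.06, 2.06], [-2.6, 2.6]. Speed limits (rad/s): [2.22, 2.22, 2.79, 2.79, 3.14, 3.14, 3.14].

## Interface

Orientations are given as a unit quaternion [x, y, z, w].
In Python, from bench import r gives the robot as it stands.
- The arm moves only by the tool play_rows, never from a script. Its arguments are lists of equal length, an entry for each row: "claw": the closure, from 0 (fully open) to 1 (shut); "delta_pos": the shift along the tool's x, y, z scaled (see below), a list of three; "delta_rot": the turn, a rotation vector about the tool's x, y, z scaled (see below), a list of three. A call has 1 to 8 rows; each row shifts and turns the commanded pose from where the row before left it, along the tool's axes as they then stand; what a row does not reach is not made up. The controller multiplies each number of a shift by 200 mm and each number of a turn by pi rad. A row lasts 1/10 s, in which the tool goes at most 50 mm and 8.59 degrees, less where a joint would pass 70% of its speed; a pose out of reach is approached as far as the arm can. A call with a number of a shift or a turn outside -1 to 1 is refused whole. A call with a gripper value outside its range is refused whole. The fingers move at their own pace and stop on an object; "squeeze" is the grip in N (left out, the last holds). Time passes only in rows, so rows that do not move let the fingers close. It gives the time, the measured TCP pose, the force, the opening and the grip force at its end, in the units of the state.
- r.read_state(): the state, without advancing time (a new reading comes with each control period).
- r.camera(name): name is "scene" or "top" or "wrist"; returns a dict with "pixels" (480x640x3 uint8, red, green, blue), "camera_matrix" (3x3 intrinsics, pixels), "D" ([k1, k2, p1, p2, k3] as OpenCV has them; the pictures are not rectified), "cam_to_world" (4x4, takes a point from camera to world coordinates); the wrist camera has in their place "hand_eye" (4x4, takes a point from camera to tool coordinates, whose origin is the TCP and whose axes are the flange's). Camera axes: x right, y up, looking along -z (the intrinsics and any distortion apply to the point x, -y, -z); pixel columns grow to the right and rows downward; lengths in m; the calibration is good to about 2 mm. A picture is of the moment at which its call begins: read the wrist's pose just before it. There is no depth.
- r.close_job(): hands the job in; it is judged then, once.
The state is a dict: "time": time; "joint_positions": joint angles; "joint_vel": joint speeds; "joint_torque": joint torques, N m; "ee_pos": TCP position; "eef_rot": TCP orientation; "ft_force": force on the tool from outside, world axes, zero at the start; "torque": the same for the moment, N m; "width": finger opening in m; "grip_force": force on a finger pad.
Only numpy, scipy, OpenCV 4.12 (cv2) and the standard library are available. Lean on these libraries where they do the work, as an engineer would, in place of code of your own. Each camera call takes 0.05 s, during which the arm holds its last target. There are 200 camera calls.

## Task

The mixing paddle lies under the low shelf with only the end of its shank sticking out. Draw it out, push the shank fully home between the open jaws of the mixer's chuck, and turn the chuck sleeve clockwise (seen facing the jaws) until all three jaws hold the shank tight and the paddle sits straight in line with the chuck. Let go of everything, and do not disturb the loose paint tin, the tape roll or the brush.

Things in the scene. Friction and masses are not known exactly. Their poses are not given: they have to be found in the camera images.
- paddle: Loose flat steel mixing paddle, 0.4 kg, 14 mm thick throughout. Blade: frame with a centre bar, 56 mm wide (x), 60 mm long (y). Round shank 14 mm in diameter, 110 mm long. Origin: on the underside at the shank's root, where it meets the blade, near the balance point; -y runs along the shank to its end, +y into the blade, z up. At first only the last 40 to 50 mm of shank are out.
- shank_tip (a point): Centre of the shank's end face, on the shank's axis, 110 mm from the root and 7 mm above the paddle's underside; axes as the paddle's.
- shelf: Fixed low grey shelf on two steel side legs: 260 mm wide (x), 170 mm deep (y), board from 36 to 50 mm above the bench. Origin on the bench under its centre; the open front faces its own -y (edge at y = -85 mm). Legs 16 mm thick at x = -120 and +120 mm. A tin and a tub, to 155 mm above the bench, are fixed on the rear half of the board (y above -21 mm).
- mouth (a point): Fixed: centre of the chuck's mouth, on the level chuck axis, at the front ends of the three jaws, 95 mm above the bench; +y points out of the chuck along the axis, z up. The flat chuck face lies 42 mm behind. Three thin fixed guide pins between the jaws, in the rear half, leave an opening of 17 mm.
- sleeve_mid (a point): Fixed point on the chuck axis at the middle of the black ribbed sleeve, 70 mm behind the mouth; axes as the mouth's. The sleeve is 46 mm in diameter, 39 mm long. Grip it across from above and turn it by tilting the gripper about the chuck axis, in several bites.
- sleeve (a joint): Turn of the sleeve, rad: 0 = jaws open (20 mm opening), 2.5 = stop. Grows clockwise as seen facing the jaws (the sleeve's top moves to the mixer's -x, the robot's side); stays where left (friction 0.15 N m). Each jaw closes 1.8 mm per rad; they meet the 14 mm shank near 1.7 and are tight beyond. Starts between 0 and 0.3.
- jaw0: Lower steel jaw, 9 mm wide, 42 mm long, 13 mm high. Origin: middle of its gripping face (towards the axis); axes as the mouth's. All three jaws move together, radially, as the sleeve turns.
- jaw1: Upper jaw on the mixer's +x side, 30 degrees above level; as jaw0.
- jaw2: Upper jaw on the mixer's -x side, 30 degrees above level; as jaw0.
- tin: Loose bystander: closed paint tin, 72 mm diameter, 100 mm tall; origin at its underside's centre.
- tape: Loose bystander: roll of tape lying flat, 100 mm diameter, 35 mm high; origin at its underside's centre.
- brush: Loose bystander: paint brush lying flat, handle towards its -x; origin under its middle.
- mixer: Fixed grey hand mixer lying level in a wooden cradle. Origin on the bench under the chuck's mouth; +y points out of the chuck, z up. Along -y: jaws to 42 mm, chuck face (stops the shank) to 50 mm, black sleeve to 90 mm, neck of radius 27 mm to 113 mm, housing of radius 37 mm beyond, to 400 mm in all. The cradle begins at y = -140 mm; the bench under the chuck is clear.
Things that resemble listed ones, but are neither listed nor needed, are in the scene too. What is shaped like the paddle but green or turquoise is not meant.

How it is judged:
On the way, in this order (a step that is already met when the one before it is completed fails the run):
1. the paddle is drawn out from under the shelf (its root at least 65 mm in front of the shelf's front edge) (y of paddle in the frame of shelf below -0.15 m), for 0.1 s.
2. the shank is pushed home between the jaws: its end at least 34 mm behind the mouth of the 42 mm deep chuck, within 10 mm of its axis each way (y of shank_tip in the frame of mouth below -0.034 m and x of shank_tip in the frame of mouth between -0.01 and 0.01 m and z of shank_tip in the frame of mouth between -0.01 and 0.01 m and angle between the y axis of paddle and the y axis of mouth, either way round below 0.35 rad), for 0.2 s.
At the end, for the whole second after the job is handed in: The shank's end is at least 34 mm behind the chuck's mouth and within 3 mm of the chuck axis each way, the paddle is in line with the chuck axis within 0.06 rad and at rest, each of the three jaws presses on it with more than 4 N, and nothing is held by the robot (y of shank_tip in the frame of mouth below -0.034 m and x of shank_tip in the frame of mouth between -0.003 and 0.003 m and z of shank_tip in the frame of mouth between -0.003 and 0.003 m and angle between the y axis of paddle and the y axis of mouth, either way round below 0.06 rad and contact force between paddle and jaw0 above 4 N and contact force between paddle and jaw1 above 4 N and contact force between paddle and jaw2 above 4 N and linear speed of paddle below 0.02 m/s and angular speed of paddle below 0.1 rad/s); the robot touches nothing.
It fails at once if the paint tin is moved by more than 30 mm (distance of tin from where it was at the start of the episode above 0.03 m).
It fails at once if the roll of tape is moved by more than 30 mm (distance of tape from where it was at the start of the episode above 0.03 m).
It fails at once if the brush is moved by more than 30 mm (distance of brush from where it was at the start of the episode above 0.03 m).
It also fails if it takes over 67 s, if anything falls off the work surface, if the arm or the gripper's body presses on something with over 40 N, if the wrist force passes 120 N, or if a joint passes its speed limit or range.

## Working session

There is one attempt and no reset: what is moved stays moved. The work goes in short steps, Python scripts to look and compute and a tool call to move; the robot and the scene stay as the last step left them, time stands still between calls to the robot, and variables do not carry over. Pictures are saved under pics/ and viewed, at most 10 in all, crops included, and the job is handed in when it is done.

Besides the shell and the picture viewer there is one more tool, called after "Call:" as name(argument=value, ...) on one line, values as JSON. play_rows: Moves the arm, as the interface text tells. Shifts and turns lie within -1 to 1; 1 stands for 200 mm of shift or pi rad of turn. Its arguments: {"type":"object","properties":{"claw":{"type":"array"},"delta_pos":{"type":"array"},"delta_rot":{"type":"array"},"squeeze":{"type":"number"}},"required":["claw","delta_pos","delta_rot"]}

```bash
ls; mkdir -p pics; python3 - <<'E'
from bench import r
import cv2,numpy as np
s=r.read_state()
print({k:np.round(v,3).tolist() for k,v in s.items()}, r.grip_point_offset)
for n in ("scene","top","wrist"):
    c=r.camera(n); cv2.imwrite(f"pics/{n}0.png",c["pixels"][:,:,::-1])
    print(n,np.round(c["camera_matrix"],1).tolist(),c["D"],np.round(c.get("cam_to_world",c.get("hand_eye")),4).tolist())
E
```

```text
pics
{'time': 0.0, 'joint_positions': [1.226, 0.333, -0.065, 1.461, 0.022, 1.35, -0.088], 'joint_vel': [-0.0, 0.002, 0.0, -0.001, 0.001, -0.002, 0.001], 'joint_torque': [-0.0, -62.325, 0.025, -38.99, -0.061, 0.04, 0.0], 'ee_pos': [0.198, -0.593, 0.222], 'eef_rot': [0.987, 0.16, -0.0, -0.001], 'ft_force': [0.628, -0.208, -0.201], 'torque': [-0.006, 0.052, -0.001], 'grip_force': 0.0, 'width': 0.087} 0.0187
scene [[448.6, 0.0, 320.1], [0.0, 448.6, 231.4], [0.0, 0.0, 1.0]] [0.00230833 0.         0.         0.         0.        ] [[0.307, -0.5881, 0.7483, 1.2504], [0.9517, 0.1949, -0.2373, -0.0306], [-0.0063, 0.785, 0.6195, 0.6331], [0.0, 0.0, 0.0, 1.0]]
top [[620.4, 0.0, 312.6], [0.0, 620.4, 230.9], [0.0, 0.0, 1.0]] [0.00386658 0.         0.         0.         0.        ] [[0.0021, 0.9982, -0.0595, 0.545], [-0.9999, 0.0031, 0.0161, 0.1722], [0.0163, 0.0595, 0.9981, 1.2281], [0.0, 0.0, 0.0, 1.0]]
wrist [[398.7, 0.0, 325.0], [0.0, 398.7, 245.0], [0.0, 0.0, 1.0]] [0.01315734 0.         0.         0.         0.        ] [[0.0003, 0.9571, 0.2897, 0.0796], [1.0, -0.0004, 0.0001, 0.0008], [0.0002, 0.2897, -0.9571, -0.1631], [0.0, 0.0, 0.0, 1.0]]
```

View pics/top0.png

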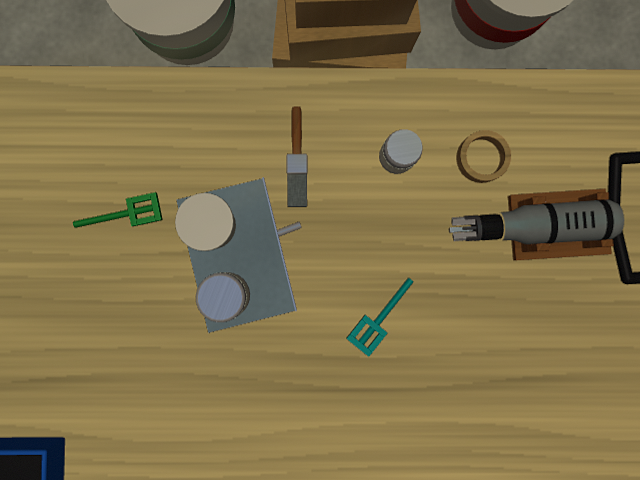

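View pics/scene0.png

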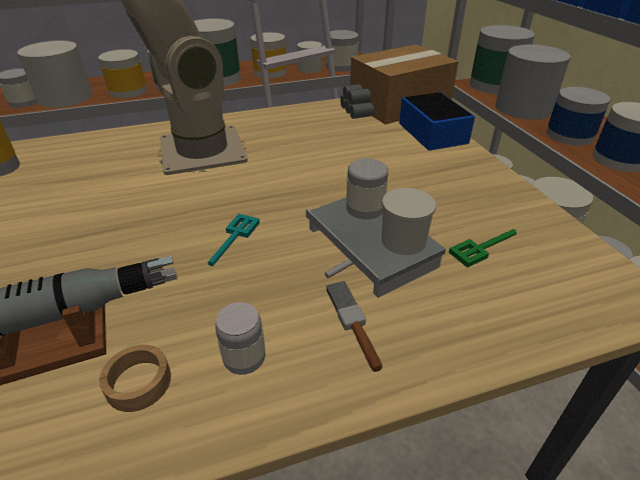

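Top view: the candidates for the paddle are green at (117,212), turquoise at (380,317), and a grey shank coming out from under the shelf at (290,229). The grey one fits the description. The brush (297,160), tin (402,150) and tape (483,156) are bystanders. The chuck mouth is near (452,228). In the scene view the shank tip is at about (328,274) and the chuck mouth at about (174,270).

```bash
cat > h.py <<'E'
from bench import r
import cv2,numpy as np
from scipy.spatial.transform import Rotation as R
def cam(n):
    s=r.read_state(); c=r.camera(n)
    if n=="wrist":
        T=np.eye(4);T[:3,:3]=R.from_quat(s["eef_rot"]).as_matrix();T[:3,3]=s["ee_pos"]
        c["M"]=T@c["hand_eye"]
    else: c["M"]=np.array(c["cam_to_world"])
    return c
def rays(c,px):
    p=cv2.undistortPoints(np.float64(px).reshape(-1,1,2),c["camera_matrix"],np.float64(c["D"]))[:,0]
    d=np.c_[p[:,0],-p[:,1],-np.ones(len(p))]@c["M"][:3,:3].T
    return c["M"][:3,3],d/np.linalg.norm(d,axis=1,keepdims=True)
def onz(c,px,z):
    o,d=rays(c,px); return o+d*((z-o[2])/d[:,2:])
def tri(*cp):
    A=np.zeros((3,3));b=np.zeros(3);L=[]
    for c,p in cp:
        o,d=rays(c,[p]);P=np.eye(3)-np.outer(d[0],d[0]);A+=P;b+=P@o;L.append((P,o))
    x=np.linalg.solve(A,b); return x,[round(float(np.linalg.norm(P@(x-o)))*1e3,1) for P,o in L]
def proj(c,X):
    X=(np.atleast_2d(X)-c["M"][:3,3])@c["M"][:3,:3]*[1,-1,-1]
    return cv2.projectPoints(X,np.zeros(3),np.zeros(3),c["camera_matrix"],np.float64(c["D"]))[0][:,0]
def save(c,n,box=None,k=1):
    im=c["pixels"][:,:,::-1]
    if box: x0,y0,x1,y1=box; im=cv2.resize(im[y0:y1,x0:x1],None,fx=k,fy=k,interpolation=cv2.INTER_CUBIC)
    cv2.imwrite("pics/"+n+".png",im)
E
python3 - <<'E'
from h import *
t=cam("top");s=cam("scene")
a=cv2.resize(t["pixels"][205:255,265:315],(400,400),interpolation=cv2.INTER_CUBIC)
b=cv2.resize(s["pixels"][245:295,310:360],(400,400),interpolation=cv2.INTER_CUBIC)
a2=cv2.resize(t["pixels"][208:246,440:516],(800,400),interpolation=cv2.INTER_CUBIC)[:, :400]
b2=cv2.resize(s["pixels"][245:300,110:185],(400,293),interpolation=cv2.INTER_CUBIC)
top=np.hstack([a,b]); bot=np.hstack([a2[:200+93],b2])
im=np.vstack([top,np.zeros((0,800,3),np.uint8),bot])[:600]
cv2.imwrite("pics/crop1.png",im[:,:,::-1])
# saturation masks: grey = low sat
for n,c,(x0,y0,x1,y1) in (("top",t,(277,215,306,245)),("scene",s,(320,255,356,285))):
    hsv=cv2.cvtColor(c["pixels"],cv2.COLOR_RGB2HSV)[y0:y1,x0:x1]
    m=(hsv[...,1]<60).astype(np.uint8)
    print(n); print("\n".join("".join(".#"[v] for v in row) for row in m))
E
```

```text
top
.............................
.............................
.............................
.............................
.............................
.............................
.............................
....................###......
..................#####......
...............########......
............############.....
..........##############.....
.......#################.....
.....##################......
..#################..........
##################...........
###############..............
###########..................
##########...................
######.#.....................
#####........................
##...........................
##...........................
#............................
#............................
#.#..........................
###..........................
##...........................
##...........................
##.#.........................
scene
..........................##########
...........................#########
............................########
.............................#######
............................########
.....
[... 219 characters left out ...]
..............############........
..............############..........
............#############...........
..........#############.............
........#############...............
.......#############................
.....#############..................
.....###########....................
.....#########......................
......#######.......................
......#####.........................
.......##...........................
....................................
....................................
....................................
.......................##...........
....................#####...........
...............###########..........
...........###############..........
```

View pics/crop1.png

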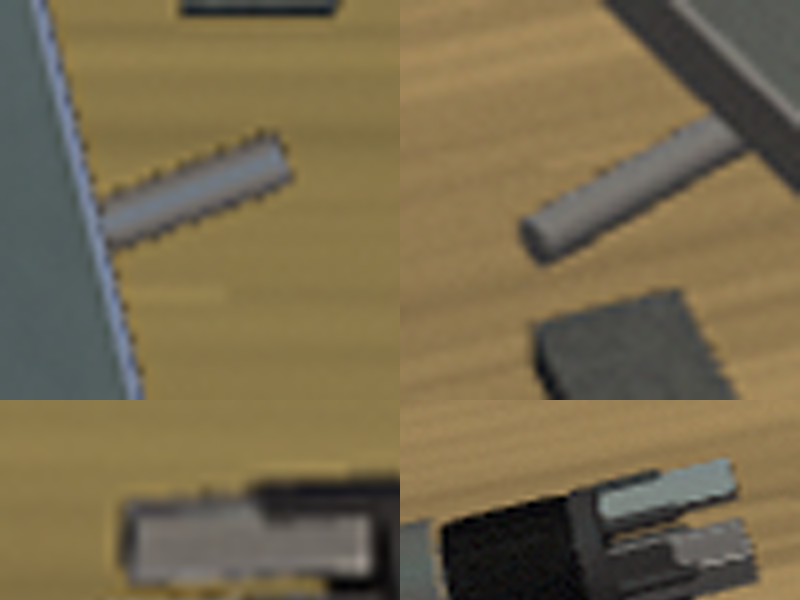

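The crop confirms the grey steel shank: tip at top (300,224.6) and scene (327,275). The brush's bristle end is close by, so I'll draw towards world -y and not along the shank.

```bash
python3 - <<'E'
from h import *
t=cam("top");s=cam("scene")
x,e=tri((t,(300,224.6)),(s,(327,274.8)));print("tip",x.round(4),e)
hsv=cv2.cvtColor(t["pixels"],cv2.COLOR_RGB2HSV)
m=np.zeros((480,640),np.uint8); m[215:236,284:302]=hsv[215:236,284:302,1]<60
ys,xs=np.nonzero(m); ok=(ys>220)|(xs>290); P=onz(t,np.c_[xs,ys][ok],0.008)[:,:2]
v=np.linalg.svd(P-P.mean(0))[2][0]; print("shank mean",P.mean(0).round(4),"dir",(v*np.sign(v[1])).round(3))
print("shelf edge z.05",onz(t,[(264,179),(296,310)],.05).round(4).tolist())
print("brush",onz(t,[(288,207),(307,207),(307,155)],.015).round(4).tolist())
# black sleeve, grey jaws rough
print("mouth z.095",onz(t,[(450,228),(477,229),(503,226.5)],.095).round(4).tolist())
print("tri mouth?",tri((t,(451,228)),(s,(173,270))))
print("tin top",onz(t,[(404,147)],.1).round(3),"tape",onz(t,[(484,156)],.035).round(3))
E
```

```text
tip [0.6306 0.1785 0.0057] [1.2, 1.2]
shank mean [0.6244 0.1936] dir [-0.39   0.921]
shelf edge z.05 [[0.7142, 0.2462, 0.05], [0.4656, 0.1842, 0.05]]
brush [[0.6641, 0.201, 0.015], [0.6643, 0.1637, 0.015], [0.7673, 0.164, 0.015]]
mouth z.095 [[0.6186, -0.0985, 0.095], [0.617, -0.1482, 0.095], [0.6217, -0.1963, 0.095]]
tri mouth? (array([ 0.61883973, -0.10214409,  0.09104415]), [0.9, 0.9])
tin top [[ 0.767 -0.014  0.1  ]] tape [[ 0.763 -0.181  0.035]]
```

Call:
play_rows(claw=[0,0,0,0,0,0,0,0], delta_pos=[[0.245,-0.01,0],[0.245,-0.01,0],[0.245,-0.01,0],[0.245,-0.01,0],[0.245,-0.01,0],[0.245,-0.01,0],[0.245,-0.01,0],[0.245,-0.01,0]], delta_rot=[[0,0,-0.025],[0,0,-0.025],[0,0,-0.025],[0,0,-0.025],[0,0,-0.025],[0,0,-0.025],[0,0,-0.025],[0,0,-0.025]], squeeze=40)

```text
time: 1.15
ee_pos: [0.5092, -0.3617, 0.2225]
eef_rot: [0.889, 0.459, 0.0, 0.0]
ft_force: [0.0, -0.3, -0.7]
width: 0.0868
grip_force: 0.0
```

Call:
play_rows(claw=[0,0,0,0,0,0], delta_pos=[[0.245,-0.01,0],[0.245,-0.01,0],[0.245,-0.01,0],[0.245,-0.01,0],[0.245,-0.01,0],[0,0,0]], delta_rot=[[0,0,-0.025],[0,0,-0.025],[0,0,-0.025],[0,0,-0.025],[0,0,-0.025],[0,0,0]])

```text
time: 1.75
ee_pos: [0.6096, -0.1315, 0.2229]
eef_rot: [0.779, 0.627, 0.002, -0.001]
ft_force: [0.4, 0.5, 0.9]
width: 0.0871
grip_force: 0.0
```

```bash
python3 - <<'E'
from h import *
import pickle
c=cam("wrist"); save(c,"w1"); pickle.dump(c,open("w1.pkl","wb"))
s=r.read_state(); print(s["ee_pos"],s["joint_positions"])
E
```

```text
[ 0.60877353 -0.1362588   0.22274357] [ 0.53381322  0.37343821 -0.50363921  1.44294816  0.17900378  1.37070691
 -0.1968717 ]
```

Call:
play_rows(claw=[0,0,0], delta_pos=[[0.245,-0.01,0],[0.245,-0.01,0],[0,0,0]], delta_rot=[[0,0,-0.025],[0,0,-0.025],[0,0,0]])

```text
time: 2.1
ee_pos: [0.6224, -0.0365, 0.2229]
eef_rot: [0.728, 0.685, 0.001, -0.001]
ft_force: [0.0, 0.2, 0.8]
width: 0.0873
grip_force: 0.0
```

```bash
python3 - <<'E'
from h import *
import pickle
c=cam("wrist"); pickle.dump(c,open("w2.pkl","wb")); a=pickle.load(open("w1.pkl","rb"))
im=np.vstack([cv2.resize(x["pixels"],(400,300),interpolation=cv2.INTER_AREA) for x in(a,c)])
cv2.imwrite("pics/w12.png",im[:,:,::-1])
s=r.read_state(); print(s["ee_pos"],R.from_quat(s["eef_rot"]).as_matrix().round(3))
for q in(a,c): print(proj(q,[[.6188,-.1,.095],[.6188,-.17,.095]]).round(1).tolist())
E
```

```text
[ 0.62237403 -0.04087151  0.22271549] [[ 0.066  0.998  0.   ]
 [ 0.998 -0.066  0.001]
 [ 0.001  0.    -1.   ]]
[[327.7, 191.1], [346.5, 278.3]]
[[324.9, 310.8], [329.9, 385.8]]
```

View pics/w12.png

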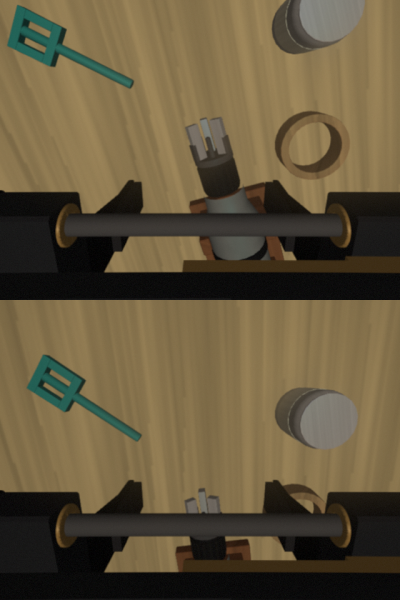

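```bash
python3 - <<'E'
from h import *
import pickle
a=pickle.load(open("w1.pkl","rb"));c=pickle.load(open("w2.pkl","rb"))
A=cv2.resize(a["pixels"][180:330,280:400],(480,600),interpolation=cv2.INTER_CUBIC)
B=cv2.resize(c["pixels"][300:400,290:370],(320,400),interpolation=cv2.INTER_CUBIC)
im=np.zeros((600,800,3),np.uint8);im[:,:480]=A;im[:400,480:]=B
cv2.imwrite("pics/w12c.png",im[:,:,::-1])
E
```

```text
(no output)
```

View pics/w12c.png

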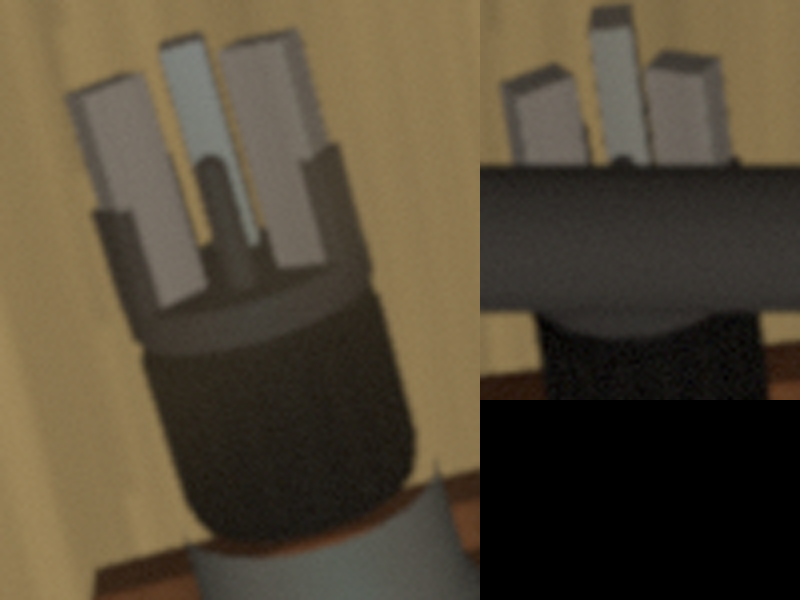

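```bash
python3 - <<'E'
from h import *
import pickle
a=pickle.load(open("w1.pkl","rb"));c=pickle.load(open("w2.pkl","rb"))
fa=lambda p:(p[0]/4+279.6,p[1]/4+179.6); fc=lambda p:((p[0]-480)/4+289.6,p[1]/4+299.6)
for n,p,q in (("jaw0",(183,45),(612,26)),("Rin",(225,50),(650,70)),("Rout",(291,38),(714,75)),("Lin",(140,80),(572,76)),("Lout",(85,97),(512,91))):
    x,e=tri((a,fa(p)),(c,fc(q)));print(n,x.round(4),e)
P=onz(a,[fa((259,320)),fa((302,475))],.095);print("axis",P.round(4)); d=P[0]-P[1];print("dx/dy",d[0]/d[1])
# jaw0 long edge mid-line in w1
Q=onz(a,[fa((183,45)),fa((253,245))],.085);print(Q.round(4),(Q[0]-Q[1])[0]/(Q[0]-Q[1])[1])
# top view: black sleeve & mixer axis
t=cam("top");hsv=cv2.cvtColor(t["pixels"],cv2.COLOR_RGB2HSV)
E
```

```text
jaw0 [ 0.6168 -0.1012  0.0835] [0.0, 0.0]
Rin [ 0.6245 -0.1002  0.1063] [0.1, 0.1]
Rout [ 0.6364 -0.0999  0.1103] [0.2, 0.2]
Lin [ 0.6087 -0.103   0.1015] [0.2, 0.2]
Lout [ 0.5979 -0.1031  0.1061] [0.6, 0.6]
axis [[ 0.6202 -0.1545  0.095 ]
 [ 0.6221 -0.1881  0.095 ]]
dx/dy -0.05611375942611245
[[ 0.6168 -0.101   0.085 ]
 [ 0.6219 -0.1424  0.085 ]] -0.12278417779505453
```

Call:
play_rows(claw=[0.3,0.65,0.65,0.65], delta_pos=[[0.235,-0.016,0],[0.235,-0.016,0],[0.235,-0.016,0],[0,0,0]], delta_rot=[[0,0,0],[0,0,0],[0,0,0],[0,0,0]])

```text
time: 2.6
ee_pos: [0.6217, 0.1034, 0.2228]
eef_rot: [0.73, 0.684, 0.001, -0.001]
ft_force: [-0.9, 0.6, -0.2]
width: 0.0625
grip_force: 0.0
```

```bash
python3 - <<'E'
from h import *
c=cam("wrist"); s=r.read_state(); print(s["ee_pos"],s["width"])
g=proj(c,[[.6306,.1785,.007],[.620,.2035,.007]]);print(g)
hsv=cv2.cvtColor(c["pixels"],cv2.COLOR_RGB2HSV); x,y=g[0].astype(int)
save(c,"w3",(x-90,y-110,x+70,y+40),5)
m=(hsv[...,1]<60).astype(np.uint8)
sub=m[y-80:y+30:3,x-75:x+45:2];print("\n".join("".join(".#"[v] for v in q) for q in sub),x,y)
E
```

```text
[0.62245678 0.0991193  0.22252277] 0.058550662394704855
[[329.40088321 129.03441675]
 [315.86197135 100.70740391]]
############################################################
###########################################################.
######################################################......
##################################################..........
##############################################..............
##########################################..................
######################################......................
##################################..........................
##############################..............................
##############################..............................
#####################..########.............................
################........########............................
############............########............................
#######..................########...........................
###.......................########..........................
..........................########..........................
.........
[... 579 characters left out ...]
##.................##
..................................#######.................##
..................................#####...................##
..........................................................##
..........................................................##
..........................................................##
............................................................
............................................................
............................................................
............................................................
............................................................
............................................................ 329 129
```

Call:
play_rows(claw=[0.65,0.65,0.65,0.65,0.65,0.65,0.65], delta_pos=[[0.248,-0.016,0],[0.248,-0.016,0],[0,0,0.24],[0,0,0.24],[0,0,0.24],[0,0,0.24],[0,0,0]], delta_rot=[[0,0,-0.037],[0,0,-0.037],[0,0,-0.037],[0,0,-0.037],[0,0,0],[0,0,0],[0,0,0]])

```text
time: 3.35
ee_pos: [0.6145, 0.1908, 0.0236]
eef_rot: [0.557, 0.831, -0.005, -0.003]
ft_force: [-1.5, -1.4, 0.6]
width: 0.0302
grip_force: 0.0
```

```bash
python3 - <<'E'
from h import *
c=cam("scene"); s=r.read_state(); print(s["ee_pos"],s["width"],R.from_quat(s["eef_rot"]).as_matrix().round(3).tolist(),s["ft_force"])
E
```

```text
[0.61665504 0.1925692  0.02800498] 0.030235230544530197 [[-0.381, 0.925, -0.005], [0.925, 0.381, -0.003], [-0.001, -0.006, -1.0]] [-0.30245994  0.73584746  0.36196748]
```

Call:
play_rows(claw=[0.65,0.65,0.65,0.9,0.9,0.9,0.9], delta_pos=[[0.02,0.035,0],[0,0,0.08],[0,0,0.04],[0,0,0],[0,0,0],[0,0,0],[0,0,0]], delta_rot=[[0,0,0],[0,0,0],[0,0,0],[0,0,0],[0,0,0],[0,0,0],[0,0,0]])

```text
time: 4.1
ee_pos: [0.6229, 0.2028, 0.0072]
eef_rot: [0.555, 0.832, 0.0, 0.0]
ft_force: [-0.4, -0.8, 2.2]
width: 0.0125
grip_force: 40.0
```

```bash
python3 - <<'E'
from h import *
s=r.read_state(); print(s["ee_pos"],s["width"],s["grip_force"],s["ft_force"])
E
```

```text
[0.62290954 0.20278909 0.00722804] 0.012506723090266745 39.980939626693726 [-0.3579319  -0.76555039  2.24632531]
```

Call:
play_rows(claw=[0.65,0.65,0.65,0.9,0.9,0.9,0.9], delta_pos=[[0,0,0],[0,0,0.025],[0,0,0],[0,0,0],[0,0,0],[0,0,0],[0,0,0]], delta_rot=[[0,0,0],[0,0,0],[0,0,0],[0,0,0],[0,0,0],[0,0,0],[0,0,0]])

```text
time: 4.8
ee_pos: [0.6226, 0.2028, 0.0016]
eef_rot: [0.555, 0.832, 0.0, 0.0]
ft_force: [-0.1, 0.5, -0.7]
width: 0.0127
grip_force: 40.0
```

Call:
play_rows(claw=[0.95,0.95,0.95,0.95,0.95,0.95,0.95,0.95], delta_pos=[[-0.05,-0.02,0],[-0.14,-0.065,0],[-0.14,-0.065,0],[-0.14,-0.065,0],[-0.14,-0.065,0],[-0.1,-0.05,0],[-0.02,0,0],[0,0,0]], delta_rot=[[0,0,0],[0,0,0],[0,0,0],[0,0,0],[0,0,0],[0,0,0],[0,0,0],[0,0,0]], squeeze=60)

```text
time: 5.6
ee_pos: [0.6178, 0.0413, 0.0015]
eef_rot: [0.556, 0.831, -0.0, 0.0]
ft_force: [0.2, -0.8, -0.5]
width: 0.0126
grip_force: 60.0
```

```bash
python3 - <<'E'
from h import *
c=cam("scene"); save(c,"s2",(180,150,460,360),2.8)
s=r.read_state(); print(s["ee_pos"],s["width"],s["grip_force"],s["ft_force"])
E
```

```text
[0.61772902 0.04280135 0.0015344 ] 0.012610020170534714 59.99221444129944 [ 0.28936522 -1.07056264 -0.66407132]
```

View pics/s2.png

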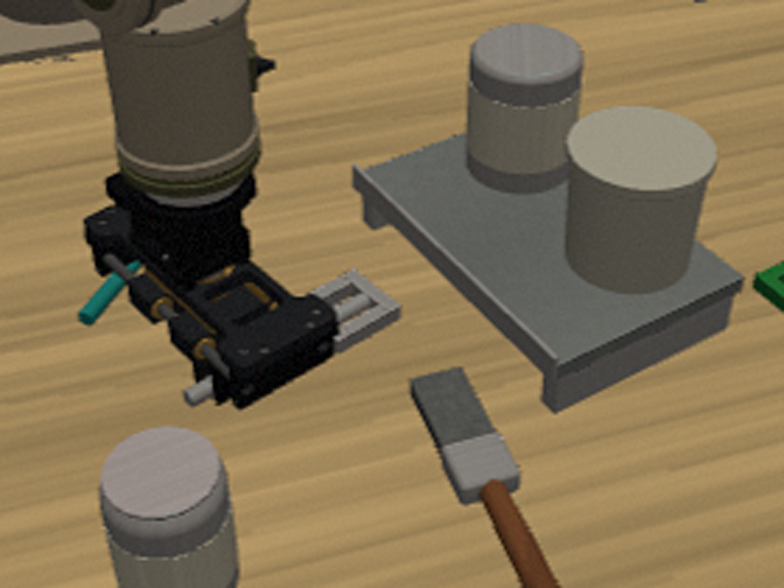

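```bash
python3 - <<'E'
from h import *
c=cam("scene")
P=onz(c,[(305.7,247.1),(322.9,260.7)],.014);m=P.mean(0);print(P.round(4),m.round(4))
s=r.read_state();M=R.from_quat(s["eef_rot"]).as_matrix();print("tool",(M.T@(m-s["ee_pos"])).round(4))
E
```

```text
[[0.5443 0.1608 0.014 ]
 [0.5969 0.1821 0.014 ]] [0.5706 0.1714 0.014 ]
tool [ 0.136   0.0058 -0.0124]
```

Call:
play_rows(claw=[0.65,0.65,0.65,0.65,0.65,0.95,0.95,0.95], delta_pos=[[0,0,0],[0,0,0],[0.12,0.005,0],[0.12,0.005,0],[0.04,0.005,0],[0,0,0],[0,0,0],[0,0,0]], delta_rot=[[0,0,0],[0,0,0],[0,0,0],[0,0,0],[0,0,0],[0,0,0],[0,0,0],[0,0,0]])

```text
time: 6.5
ee_pos: [0.5992, 0.0939, 0.0014]
eef_rot: [0.556, 0.831, -0.0, 0.0]
ft_force: [-0.2, -1.4, 1.3]
width: 0.0141
grip_force: 4.0
```

Call:
play_rows(claw=[0.95,0.95,0.95,0.95,0.95,0.95], delta_pos=[[0,0,0],[0,0,-0.1],[0,0,-0.2],[0,0,-0.2],[0,0,0],[0,0,0]], delta_rot=[[0,0,0],[0,0,0],[0,0,0.025],[0,0,0.04],[0,0,0.04],[0,0,0]])

```text
time: 7.1
ee_pos: [0.5995, 0.0948, 0.1023]
eef_rot: [0.685, 0.728, 0.0, 0.001]
ft_force: [-0.0, -0.3, -4.1]
width: 0.0126
grip_force: 59.9
```

```bash
python3 - <<'E'
from h import *
c=cam("scene"); t=cam("top")
a=cv2.resize(c["pixels"][200:300,200:340],(560,400),interpolation=cv2.INTER_CUBIC)
b=cv2.resize(t["pixels"][190:290,270:410],(560,400),interpolation=cv2.INTER_CUBIC)
cv2.imwrite("pics/s3.png",cv2.resize(np.vstack([a,b]),(420,600),interpolation=cv2.INTER_AREA)[:,:,::-1])
s=r.read_state(); print(s["ee_pos"],s["width"],s["grip_force"],s["ft_force"],s["torque"],R.from_quat(s["eef_rot"]).as_matrix().round(3).tolist())
E
```

```text
[0.59820002 0.09468699 0.10034315] 0.012555495608409963 59.895485043525696 [-0.15938503 -0.34713295 -4.32231527] [-0.15905368 -0.09578937  0.0259841 ] [[-0.067, 0.998, -0.002], [0.998, 0.067, -0.001], [-0.001, -0.002, -1.0]]
```

View pics/s3.png

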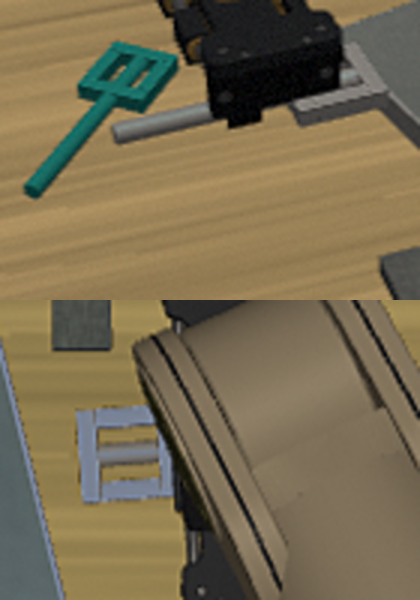

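Lifted and level-looking. The shank tip is at scene (240,244) and the blade end at top (299,242). Next I'll get the shank line from the scene mask, cut with the tool's x–z plane.

```bash
cat >> h.py <<'E'
def shank(box,y0=0.,hi=60):
    """shank axis from scene mask in box; in tool frame on plane y=y0: tip, slope dz/dx"""
    c=cam("scene"); s=r.read_state(); M=R.from_quat(s["eef_rot"]).as_matrix()
    a,b,e,f=box; hsv=cv2.cvtColor(c["pixels"],cv2.COLOR_RGB2HSV)[b:f,a:e]
    m=((hsv[...,1]<hi)&(hsv[...,2]>70)).astype(np.uint8)
    n,l,st,_=cv2.connectedComponentsWithStats(m); k=1+np.argmax(st[1:,4]); m=(l==k).astype(np.uint8)
    ys,xs=np.nonzero(m); (vx,vy,x,y)=cv2.fitLine(np.float32(np.c_[xs+a,ys+b]),cv2.DIST_HUBER,0,.01,.01).ravel()
    t=(xs+a-x)*vx+(ys+b-y)*vy
    px=[(x+vx*q,y+vy*q) for q in (t.min(),t.max())]
    o,d=rays(c,px); n=M[:,1]; p0=s["ee_pos"]+M[:,1]*y0
    P=o+d*(((p0-o)@n)/(d@n))[:,None]; T=(P-s["ee_pos"])@M
    print(m.sum(),np.round(px,1).tolist(),"world",P.round(4).tolist(),"tool",T.round(4).tolist(),"slope",((T[1]-T[0])[2]/(T[1]-T[0])[0]).round(3),"tcp",np.round(s["ee_pos"],4))
    return m
E
python3 - <<'E'
from h import *
m=shank((234,225,268,256))
print("\n".join("".join(".#"[v] for v in q) for q in m))
t=cam("top");print(onz(t,[(299,242),(318,241)],.107).round(4))
E
```

```text
177 [[237.3, 244.1], [267.5, 237.0]] world [[0.6034, 0.0154, 0.1074], [0.5996, 0.0726, 0.1066]] tool [[-0.0796, -0.0, -0.0073], [-0.0223, 0.0, -0.0065]] slope 0.014 tcp [0.5981 0.0948 0.1001]
..................................
..................................
..................................
..................................
..................................
..................................
..................................
..................................
..................................
..................................
..............................####
..........................########
......................############
..................################
.............#####################
.........#########################
.....#########################....
...######################.....#...
...##################.............
....#############.................
....#########.....................
.....###..........................
..................................
..................................
..................................
..................................
..................................
..................................
..................................
..................................
..................................
[[0.5916 0.1786 0.107 ]
 [0.5935 0.1443 0.107 ]]
```

Call:
play_rows(claw=[0.95,0.95,0.95,0.95,0.95,0.95,0.95], delta_pos=[[-0.1,0.01,0.02],[-0.12,0.01,0.02],[-0.12,0.01,0.02],[-0.1,0,0],[-0.06,0,0],[0,0,0],[0,0,0]], delta_rot=[[0,0,0],[0,0,0],[0,0,0],[0,0,0],[0,0,0],[0,0,0],[0,0,0]])

```text
time: 8.0
ee_pos: [0.6111, -0.0028, 0.0893]
eef_rot: [0.684, 0.73, 0.0, -0.0]
ft_force: [0.0, 0.1, -3.7]
width: 0.0121
grip_force: 59.9
```

```bash
python3 - <<'E'
from h import *
s=r.read_state(); print(s["ee_pos"],R.from_quat(s["eef_rot"]).as_matrix().round(3)[:2].tolist())
c=cam("scene"); a=cv2.resize(c["pixels"][225:305,100:260],(800,400),interpolation=cv2.INTER_CUBIC)
t=cam("top"); b=cv2.resize(t["pixels"][205:245,420:520],(500,200),interpolation=cv2.INTER_CUBIC)
im=np.zeros((600,800,3),np.uint8);im[:400]=a;im[400:,:500]=b; cv2.imwrite("pics/s4.png",im[:,:,::-1])
print(proj(c,[s["ee_pos"]]),proj(t,[[.617,-.1015,.095],[.621,-.17,.095]]))
E
```

```text
[ 0.61112146 -0.00277272  0.08931312] [[-0.065, 0.998, -0.0], [0.998, 0.065, 0.001]]
[[229.30231339 256.26191948]] [[451.65243845 228.8943531 ]
 [488.76302388 226.84013331]]
```

View pics/s4.png

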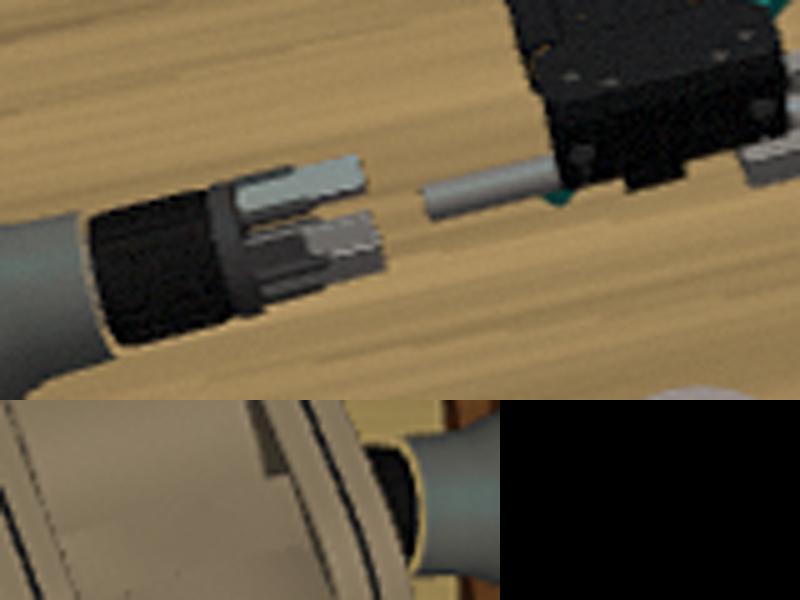

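Call:
play_rows(claw=[0.95,0.95,0.95,0.95,0.95], delta_pos=[[-0.05,0,0.008],[-0.05,0,0],[-0.05,0,0],[-0.04,0,0],[0,0,0]], delta_rot=[[0,0,0],[0,0,0],[0,0,0],[0,0,0],[0,0,0]])

```text
time: 8.6
ee_pos: [0.6138, -0.0442, 0.0879]
eef_rot: [0.685, 0.729, -0.0, 0.0]
ft_force: [0.4, -0.0, -4.2]
width: 0.0123
grip_force: 59.9
```

Call:
play_rows(claw=[0.95,0.95,0.95], delta_pos=[[-0.03,0,0],[-0.03,0,0],[0,0,0]], delta_rot=[[0,0,0],[0,0,0],[0,0,0]])

```text
time: 8.9
ee_pos: [0.6146, -0.055, 0.0879]
eef_rot: [0.684, 0.729, -0.0, 0.0]
ft_force: [-0.2, -0.1, -4.1]
width: 0.0126
grip_force: 59.9
```

Call:
play_rows(claw=[0.95,0.95,0.95], delta_pos=[[-0.025,0,0],[-0.02,0,0],[0,0,0]], delta_rot=[[0,0,0],[0,0,0],[0,0,0]])

```text
time: 9.2
ee_pos: [0.6151, -0.0624, 0.0879]
eef_rot: [0.684, 0.73, 0.0, -0.0]
ft_force: [-1.5, 1.8, -3.1]
width: 0.0126
grip_force: 59.9
```

Call:
play_rows(claw=[0.95,0.95], delta_pos=[[-0.015,0,0],[0,0,0]], delta_rot=[[0,0,0],[0,0,0]])

```text
time: 9.4
ee_pos: [0.6151, -0.0626, 0.0879]
eef_rot: [0.683, 0.73, 0.001, -0.001]
ft_force: [-1.9, 8.8, -2.7]
width: 0.0121
grip_force: 59.9
```

Call:
play_rows(claw=[0.5,0.5,0.5,0.5,0.3,0,0,0], delta_pos=[[0,0,0],[0,0,0],[0,0,0],[0,0,-0.1],[0,0,-0.25],[0,0,-0.25],[-0.18,0,0],[-0.18,0,0]], delta_rot=[[0,0,0],[0,0,0],[0,0,0],[0,0,0],[0,0,0],[0,0,0],[0,0,0],[0,0,0]])

```text
time: 10.2
ee_pos: [0.6212, -0.1381, 0.2108]
eef_rot: [0.683, 0.73, 0.001, 0.002]
ft_force: [0.8, -0.8, -0.6]
width: 0.0675
grip_force: 0.0
```

Call:
play_rows(claw=[0,0,0,0,0], delta_pos=[[-0.18,0,0],[0,-0.15,0],[0,-0.1,0],[0,0,0],[0,0,0]], delta_rot=[[0,0,0],[0.045,0,0],[0.045,0,0],[0.045,0,0],[0,0,0]])

```text
time: 10.7
ee_pos: [0.5725, -0.176, 0.2056]
eef_rot: [0.667, 0.713, -0.157, -0.149]
ft_force: [0.8, -0.1, -1.3]
width: 0.087
grip_force: 0.0
```

```bash
cat >> h.py <<'E'
def goal(back=0.,P=(.6211,-.1714,.095)):
    s=r.read_state();M=R.from_quat(s["eef_rot"]).as_matrix();g=r.grip_point_offset
    tilt=np.arctan2(-M[0,2],-M[2,2])
    d=M.T@(np.array(P)-s["ee_pos"])+[0,0,g-back]
    print("tool x",M[:,0].round(3),"tilt",tilt.round(3),"delta scaled",(d/.2).round(3),"ee",np.round(s["ee_pos"],4),"q",np.round(s["joint_positions"],2),"F",np.round(s["ft_force"],1),"w",round(float(s["width"]),4),"t",s["time"])
E
python3 - <<'E'
from h import *
goal()
c=cam("scene"); a=cv2.resize(c["pixels"][225:305,100:260],(800,400),interpolation=cv2.INTER_CUBIC)
cv2.imwrite("pics/s5.png",a[:,:,::-1])
E
```

```text
tool x [-0.065  0.998  0.004] tilt 0.435 delta scaled [0.005 0.455 0.492] ee [ 0.5725 -0.176   0.2056] q [ 0.46  0.66 -0.49  1.14  0.33  1.84  0.07] F [ 0.8 -0.1 -1.3] w 0.087 t 10.7
```

View pics/s5.png

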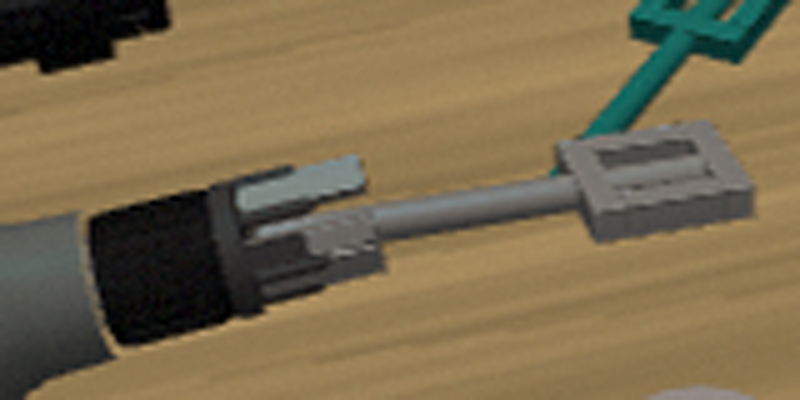

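Scene view: the paddle sits in the chuck (shank enters the jaws at crop (375,215)), sagging only slightly. Now to grip the sleeve.

Call:
play_rows(claw=[0,0,0,0,0,0,0], delta_pos=[[0,0.23,0],[0,0.225,0],[0,0,0.2],[0,0,0.18],[0,0,0.08],[0,0,0],[0,0,0]], delta_rot=[[0,0,0],[0,0,0],[0,0,0],[0,0,0],[0,0,0],[0,0,0],[0,0,0]])

```text
time: 11.45
ee_pos: [0.6183, -0.1746, 0.0918]
eef_rot: [0.669, 0.713, -0.152, -0.142]
ft_force: [1.0, -0.3, 1.2]
width: 0.0869
grip_force: 0.0
```

```bash
python3 -c "
from h import *
goal()"
```

```text
tool x [-0.063  0.998 -0.001] tilt 0.419 delta scaled [0.015 0.007 0.073] ee [ 0.6183 -0.1746  0.0918] q [ 0.42  0.83 -0.47  1.11  0.38  1.7   0.04] F [ 1.  -0.3  1.2] w 0.0869 t 11.45
```

Call:
play_rows(claw=[0,0,0.7,0.7,0.7,0.7,0.7], delta_pos=[[0.015,0.007,0.07],[0,0,0],[0,0,0],[0,0,0],[0,0,0],[0,0,0],[0,0,0]], delta_rot=[[0,0,0],[0,0,0],[0,0,0],[0,0,0],[0,0,0],[0,0,0],[0,0,0]], squeeze=50)

```text
time: 12.15
ee_pos: [0.6129, -0.1712, 0.0762]
eef_rot: [0.669, 0.713, -0.153, -0.144]
ft_force: [0.3, -0.5, -0.4]
width: 0.0549
grip_force: 0.0
```

```bash
python3 -c "
from h import *
goal()"
```

```text
tool x [-0.064  0.998 -0.   ] tilt 0.423 delta scaled [-0.004 -0.002 -0.009] ee [ 0.6129 -0.1712  0.0762] q [ 0.42  0.83 -0.47  1.14  0.38  1.67  0.03] F [ 0.3 -0.5 -0.4] w 0.0549 t 12.15
```

Still closing; finish, then turn.

Call:
play_rows(claw=[0.7,0.7,0.7,0.7], delta_pos=[[0,0,0],[0,0,0],[0,0,0],[0,0,0]], delta_rot=[[0,0,0],[0,0,0],[0,0,0],[0,0,0]])

```text
time: 12.55
ee_pos: [0.6125, -0.1712, 0.0763]
eef_rot: [0.669, 0.713, -0.154, -0.144]
ft_force: [-3.6, 0.1, 3.2]
width: 0.0446
grip_force: 50.0
```

Call:
play_rows(claw=[0.7,0.7,0.7,0.7], delta_pos=[[0,0.013,-0.001],[0,0.013,-0.001],[0,0.013,-0.001],[0,0,0]], delta_rot=[[-0.045,0,0],[-0.045,0,0],[-0.045,0,0],[0,0,0]])

```text
time: 12.95
ee_pos: [0.621, -0.1696, 0.0714]
eef_rot: [0.684, 0.73, 0.004, 0.003]
ft_force: [30.0, 1.7, -47.4]
width: 0.0442
grip_force: 52.4
```

```bash
python3 -c "
from h import *
goal()"
```

```text
tool x [-0.065  0.998  0.001] tilt -0.011 delta scaled [-0.009  0.001 -0.025] ee [ 0.621  -0.1696  0.0714] q [ 0.63  0.55 -0.57  1.56  0.32  1.12  0.05] F [ 30.    1.7 -47.4] w 0.0442 t 12.95
```

Call:
play_rows(claw=[0.7,0.7], delta_pos=[[0,0,0],[0,0,0]], delta_rot=[[0,0,0],[0,0,0]])

```text
time: 13.15
ee_pos: [0.6209, -0.1696, 0.0712]
eef_rot: [0.684, 0.73, 0.001, -0.0]
ft_force: [16.2, 1.2, -30.3]
width: 0.044
grip_force: 51.5
```

```bash
python3 -c "
from h import *
goal();print(r.read_state()['torque'])"
```

```text
tool x [-0.065  0.998  0.002] tilt -0.001 delta scaled [-0.009  0.    -0.025] ee [ 0.6209 -0.1696  0.0712] q [ 0.62  0.56 -0.57  1.55  0.32  1.13  0.05] F [ 16.2   1.2 -30.3] w 0.044 t 13.15
[ 0.10466067 -3.52672068  0.00480347]
```

Call:
play_rows(claw=[0.7,0.7,0.7], delta_pos=[[0,0,-0.012],[0,0.013,-0.001],[0,0,0]], delta_rot=[[0,0,0],[-0.045,0,0],[0,0,0]])

```text
time: 13.45
ee_pos: [0.6242, -0.1692, 0.0728]
eef_rot: [0.682, 0.728, 0.056, 0.051]
ft_force: [43.8, -0.7, -52.3]
width: 0.0449
grip_force: 51.8
```

```bash
python3 -c "
from h import *
goal();print(r.read_state()['torque'])
c=cam('scene'); a=cv2.resize(c['pixels'][225:305,100:260],(800,400),interpolation=cv2.INTER_CUBIC)
cv2.imwrite('pics/s6.png',a[:,:,::-1])"
```

```text
tool x [-0.065  0.998  0.002] tilt -0.151 delta scaled [-0.01   0.001 -0.019] ee [ 0.6242 -0.1692  0.0728] q [ 0.7   0.47 -0.61  1.68  0.28  0.93  0.08] F [ 43.8  -0.7 -52.3] w 0.0449 t 13.45
[-0.29463107 -7.30197012 -0.19154239]
```

Call:
play_rows(claw=[0.35,0.35,0.35], delta_pos=[[0,0,0],[0,0,0],[0,0,0]], delta_rot=[[0,0,0],[0,0,0],[0,0,0]])

```text
time: 13.8
ee_pos: [0.6233, -0.1705, 0.0774]
eef_rot: [0.682, 0.728, 0.052, 0.049]
ft_force: [0.2, 0.1, 0.5]
width: 0.0552
grip_force: 0.0
```

```bash
python3 -c "
from h import *
goal();print(r.read_state()['torque'])"
```

```text
tool x [-0.064  0.998 -0.   ] tilt -0.142 delta scaled [-0.004  0.001  0.005] ee [ 0.6233 -0.1705  0.0774] q [ 0.7   0.47 -0.6   1.67  0.28  0.95  0.08] F [0.2 0.1 0.5] w 0.0552 t 13.8
[-0.06071776  0.03014401 -0.02711858]
```

Call:
play_rows(claw=[0.2,0.2,0.2,0.2,0.2,0.2], delta_pos=[[0,0,0],[0,-0.013,-0.001],[0,-0.013,-0.001],[0,-0.013,-0.001],[0,-0.013,-0.001],[0,0,0]], delta_rot=[[0,0,0],[0.045,0,0],[0.045,0,0],[0.045,0,0],[0.045,0,0],[0,0,0]])

```text
time: 14.4
ee_pos: [0.6127, -0.169, 0.0741]
eef_rot: [0.667, 0.713, -0.156, -0.148]
ft_force: [0.6, 1.1, -1.4]
width: 0.0697
grip_force: 0.0
```

Call:
play_rows(claw=[0.7,0.7,0.7,0.7,0.7,0.7], delta_pos=[[0,0,0],[0,0,0],[0,0,0],[0,0,0],[0,0,0],[0,0,0]], delta_rot=[[0,0,0],[0,0,0],[0,0,0],[0,0,0],[0,0,0],[0,0,0]], squeeze=30)

```text
time: 15.0
ee_pos: [0.6142, -0.172, 0.0799]
eef_rot: [0.67, 0.713, -0.152, -0.142]
ft_force: [7.2, -1.3, -2.0]
width: 0.0454
grip_force: 30.0
```

```bash
python3 -c "
from h import *
goal();print(r.read_state()['torque'],r.read_state()['grip_force'])"
```

```text
tool x [-0.063  0.998 -0.002] tilt 0.418 delta scaled [0.    0.001 0.011] ee [ 0.6142 -0.172   0.0799] q [ 0.42  0.83 -0.48  1.14  0.38  1.68  0.03] F [ 7.2 -1.3 -2. ] w 0.0454 t 15.0
[-0.24754568 -1.99008238  0.10817739] 29.993274807929993
```

Call:
play_rows(claw=[0.7,0.7,0.7,0.7,0.7], delta_pos=[[0,0.015,-0.001],[0,0.015,-0.001],[0,0.015,-0.001],[0,0,0],[0,0,0]], delta_rot=[[-0.045,0,0],[-0.045,0,0],[-0.045,0,0],[0,0,0],[0,0,0]])

```text
time: 15.5
ee_pos: [0.621, -0.1706, 0.0758]
eef_rot: [0.684, 0.729, 0.001, 0.001]
ft_force: [10.3, 1.2, -19.6]
width: 0.0454
grip_force: 30.0
```

```bash
python3 -c "
from h import *
goal();print(r.read_state()['torque'],r.read_state()['grip_force'])
import pickle
for i,n in enumerate(('scene','top')):
  c=cam(n);pickle.dump(c,open(n+'7.pkl','wb'))
a=pickle.load(open('scene7.pkl','rb'))
b=cv2.imread('pics/s5.png')[:,:,::-1];d=cv2.imread('pics/s6.png')[:,:,::-1]
e=cv2.resize(a['pixels'][225:305,100:260],(800,400),interpolation=cv2.INTER_CUBIC)
x=np.vstack([q[120:320,180:580] for q in (b,d,e)])
cv2.imwrite('pics/s7.png',x[:,:,::-1])"
```

```text
tool x [-0.064  0.998 -0.   ] tilt -0.003 delta scaled [-0.004  0.001 -0.002] ee [ 0.621  -0.1706  0.0758] q [ 0.63  0.55 -0.58  1.55  0.32  1.14  0.04] F [ 10.3   1.2 -19.6] w 0.0454 t 15.5
[ 0.11711373 -2.38827717  0.03471857] 29.973633885383606
```

Call:
play_rows(claw=[0.7,0.7,0.7,0.7,0.7,0.7], delta_pos=[[0,0.015,-0.001],[0,0.015,-0.001],[0,0.015,-0.001],[0,0.015,-0.001],[0,0,0],[0,0,0]], delta_rot=[[-0.045,0,0],[-0.045,0,0],[-0.045,0,0],[-0.045,0,0],[0,0,0],[0,0,0]])

```text
time: 16.2
ee_pos: [0.631, -0.1699, 0.0795]
eef_rot: [0.657, 0.701, 0.203, 0.191]
ft_force: [-1.4, 1.5, -4.8]
width: 0.045
grip_force: 30.0
```

```bash
python3 -c "
from h import *
goal();print(r.read_state()['torque'],r.read_state()['grip_force'])"
```

```text
tool x [-0.064  0.998 -0.002] tilt -0.564 delta scaled [-0.005 -0.001  0.001] ee [ 0.631  -0.1699  0.0795] q [ 0.99  0.33 -0.77  2.01  0.1   0.36  0.29] F [-1.4  1.5 -4.8] w 0.045 t 16.2
[-0.01639376  1.10854107  0.53726209] 29.99251663684845
```

Call:
play_rows(claw=[0.2,0.2,0.2,0.2,0.2,0.2,0.2,0.2], delta_pos=[[0,0,0],[0,0,0],[0,-0.015,-0.001],[0,-0.015,-0.001],[0,-0.015,-0.001],[0,-0.015,-0.001],[0,-0.015,-0.001],[0,-0.015,-0.001]], delta_rot=[[0,0,0],[0,0,0],[0.045,0,0],[0.045,0,0],[0.045,0,0],[0.045,0,0],[0.045,0,0],[0.045,0,0]])

```text
time: 17.0
ee_pos: [0.6166, -0.1714, 0.0792]
eef_rot: [0.677, 0.722, -0.104, -0.097]
ft_force: [1.3, 0.1, 0.0]
width: 0.0694
grip_force: 0.0
```

Call:
play_rows(claw=[0.2,0.2,0.7,0.7,0.7,0.7,0.7,0.7], delta_pos=[[0,-0.015,-0.001],[0,0,0],[0,0,0],[0,0,0],[0,0,0],[0,0,0],[0,0,0],[0,0,0]], delta_rot=[[0.045,0,0],[0,0,0],[0,0,0],[0,0,0],[0,0,0],[0,0,0],[0,0,0],[0,0,0]], squeeze=40)

```text
time: 17.8
ee_pos: [0.6142, -0.172, 0.0798]
eef_rot: [0.67, 0.713, -0.152, -0.142]
ft_force: [6.9, -0.9, -1.5]
width: 0.0454
grip_force: 40.0
```

```bash
python3 -c "
from h import *
goal();print(r.read_state()['torque'],r.read_state()['grip_force'])"
```

```text
tool x [-0.063  0.998 -0.002] tilt 0.418 delta scaled [0.001 0.001 0.01 ] ee [ 0.6142 -0.172   0.0798] q [ 0.42  0.83 -0.47  1.14  0.38  1.67  0.03] F [ 6.9 -0.9 -1.5] w 0.0454 t 17.8
[-0.27570576 -1.88259094  0.06818373] 39.99287546233972
```

Call:
play_rows(claw=[0.7,0.7,0.7,0.7,0.7], delta_pos=[[0,0.015,-0.001],[0,0.015,-0.001],[0,0.015,-0.001],[0,0,0],[0,0,0]], delta_rot=[[-0.045,0,0],[-0.045,0,0],[-0.045,0,0],[0,0,0],[0,0,0]])

```text
time: 18.3
ee_pos: [0.621, -0.1705, 0.0753]
eef_rot: [0.684, 0.729, 0.001, 0.001]
ft_force: [11.8, 1.3, -21.7]
width: 0.0448
grip_force: 40.0
```

```bash
python3 -c "
from h import *
goal();print(r.read_state()['torque'],r.read_state()['grip_force'])"
```

```text
tool x [-0.064  0.998  0.   ] tilt -0.003 delta scaled [-0.004  0.001 -0.005] ee [ 0.621  -0.1705  0.0753] q [ 0.62  0.55 -0.57  1.55  0.32  1.13  0.05] F [ 11.8   1.3 -21.7] w 0.0448 t 18.3
[ 1.10687190e-01 -2.54410642e+00  1.66685010e-03] 39.9820813536644
```

Call:
play_rows(claw=[0.7,0.7,0.7,0.7,0.7,0.7], delta_pos=[[0,0.015,-0.001],[0,0.015,-0.001],[0,0.015,-0.001],[0,0.015,-0.001],[0,0,0],[0,0,0]], delta_rot=[[-0.045,0,0],[-0.045,0,0],[-0.045,0,0],[-0.045,0,0],[0,0,0],[0,0,0]])

```text
time: 18.9
ee_pos: [0.631, -0.1702, 0.0795]
eef_rot: [0.657, 0.701, 0.203, 0.191]
ft_force: [-1.7, 1.0, -2.4]
width: 0.0453
grip_force: 40.0
```

```bash
python3 -c "
from h import *
goal();print(r.read_state()['torque'],r.read_state()['grip_force'])"
```

```text
tool x [-0.064  0.998 -0.002] tilt -0.564 delta scaled [-0.003 -0.001  0.002] ee [ 0.631  -0.1702  0.0795] q [ 0.98  0.33 -0.76  2.01  0.09  0.36  0.3 ] F [-1.7  1.  -2.4] w 0.0453 t 18.9
[-0.09132552  1.57399213  0.48561746] 39.979899153113365
```

Call:
play_rows(claw=[0.2,0.2,0,0,0,0], delta_pos=[[0,0,0],[0,0,0],[0,-0.015,-0.001],[0,-0.015,-0.001],[0,-0.015,-0.001],[0,-0.015,-0.001]], delta_rot=[[0,0,0],[0,0,0],[0.045,0,0],[0.045,0,0],[0.045,0,0],[0.045,0,0]])

```text
time: 19.5
ee_pos: [0.6225, -0.1713, 0.0785]
eef_rot: [0.684, 0.729, -0.002, 0.0]
ft_force: [1.0, 0.2, 0.0]
width: 0.0834
grip_force: 0.0
```

Call:
play_rows(claw=[0,0,0,0,0,0], delta_pos=[[0,0,-0.24],[0,0,-0.24],[0,0,-0.24],[0.17,-0.06,0],[0,0,0],[0,0,0]], delta_rot=[[0,0,0],[0,0,0],[0,0,0],[0,0,0],[0,0,0],[0,0,0]])

```text
time: 20.1
ee_pos: [0.6077, -0.1367, 0.2211]
eef_rot: [0.684, 0.73, 0.0, 0.001]
ft_force: [0.4, -0.2, 0.0]
width: 0.0873
grip_force: 0.0
```

```bash
python3 - <<'E'
from h import *
import pickle
c=cam("wrist"); a=pickle.load(open("w1.pkl","rb")); goal()
A=a["pixels"][175:315,280:400]
g=proj(c,[[.6188,-.13,.095]])[0].astype(int)
print(g)
x0,y0=g[0]-60,g[1]-95
B=c["pixels"][max(y0,0):max(y0,0)+190,x0:x0+120]
im=np.zeros((600,800,3),np.uint8)
im[:467,:400]=cv2.resize(A,(400,467),interpolation=cv2.INTER_CUBIC)
b=cv2.resize(B,(379,600),interpolation=cv2.INTER_CUBIC); im[:,410:789]=b
print(x0,max(y0,0)); pickle.dump(c,open("w4.pkl","wb"))
cv2.imwrite("pics/w4.png",im[:,:,::-1])
E
```

```text
tool x [-0.064  0.998 -0.001] tilt -0.001 delta scaled [-0.172  0.056  0.722] ee [ 0.6076 -0.1377  0.2206] q [ 0.61  0.39 -0.6   1.44  0.22  1.37  0.06] F [ 0.3 -1.7 -0.5] w 0.0866 t 20.15
[340 226]
280 131
```

View pics/w4.png

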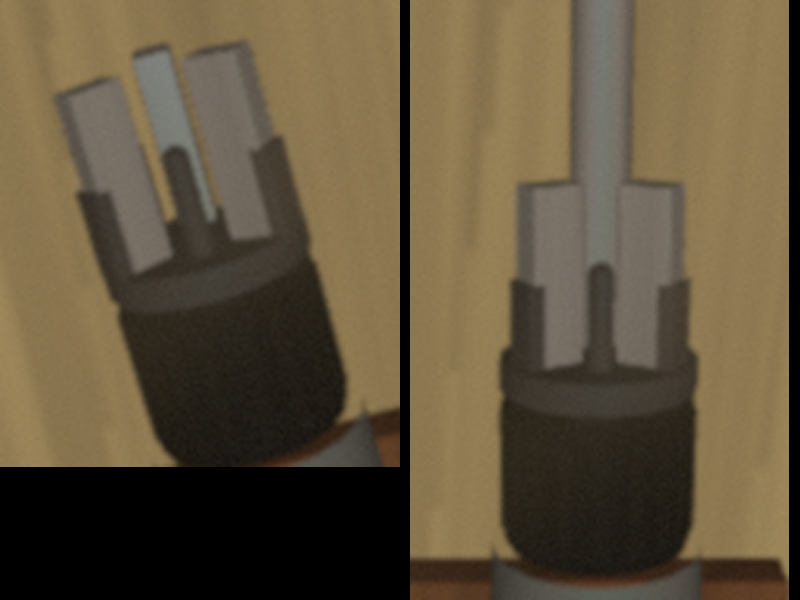

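The wrist pair shows the jaws closed in around the centred shank, with the jaw outer width at crop x 518–686 against the sleeve's 502–695 (clearly wider on the left, before). That works out to roughly 1.8 rad turned, so one more bite will make sure it is tight.

Call:
play_rows(claw=[0,0,0,0,0,0], delta_pos=[[-0.17,0.06,0],[0,0,0],[0,-0.1,0],[0,-0.1,0],[0,0,0],[0,0,0]], delta_rot=[[0,0,0],[0.045,0,0],[0.045,0,0],[0.045,0,0],[0,0,0],[0,0,0]])

```text
time: 20.75
ee_pos: [0.5837, -0.1733, 0.2274]
eef_rot: [0.669, 0.713, -0.152, -0.143]
ft_force: [0.0, 0.6, 0.8]
width: 0.087
grip_force: 0.0
```

```bash
python3 -c "
from h import *
goal()"
```

```text
tool x [-0.064  0.998  0.   ] tilt 0.42 delta scaled [-0.003  0.441  0.621] ee [ 0.5837 -0.1733  0.2274] q [ 0.45  0.67 -0.51  1.08  0.34  1.88  0.07] F [0.  0.6 0.8] w 0.087 t 20.75
```

Call:
play_rows(claw=[0,0,0,0,0,0,0], delta_pos=[[0,0.22,0],[0,0.22,0],[0,0,0.2],[0,0,0.2],[0,0,0.15],[0,0,0.06],[0,0,0]], delta_rot=[[0,0,0],[0,0,0],[0,0,0],[0,0,0],[0,0,0],[0,0,0],[0,0,0]])

```text
time: 21.45
ee_pos: [0.612, -0.1722, 0.0815]
eef_rot: [0.669, 0.713, -0.153, -0.144]
ft_force: [-0.6, -0.1, 0.0]
width: 0.0872
grip_force: 0.0
```

Call:
play_rows(claw=[0.7,0.7,0.7,0.7,0.7,0.7,0.7], delta_pos=[[0,0,0],[0,0,0],[0,0,0],[0,0,0],[0,0,0],[0,0,0],[0,0,0]], delta_rot=[[0,0,0],[0,0,0],[0,0,0],[0,0,0],[0,0,0],[0,0,0],[0,0,0]], squeeze=60)

```text
time: 22.15
ee_pos: [0.6145, -0.1709, 0.0808]
eef_rot: [0.669, 0.714, -0.152, -0.142]
ft_force: [10.3, 0.0, -6.9]
width: 0.045
grip_force: 60.0
```

```bash
python3 -c "
from h import *
goal()"
```

```text
tool x [-0.064  0.998 -0.   ] tilt 0.419 delta scaled [-0.004  0.001  0.015] ee [ 0.6145 -0.1709  0.0808] q [ 0.43  0.83 -0.49  1.13  0.39  1.68  0.02] F [10.3  0.  -6.9] w 0.045 t 22.15
```

Call:
play_rows(claw=[0.7,0.7,0.7,0.7,0.7], delta_pos=[[0,0.015,0],[0,0.015,0],[0,0.015,0],[0,0,0],[0,0,0]], delta_rot=[[-0.045,0,0],[-0.045,0,0],[-0.045,0,0],[0,0,0],[0,0,0]])

```text
time: 22.65
ee_pos: [0.6209, -0.1696, 0.077]
eef_rot: [0.684, 0.73, 0.001, -0.0]
ft_force: [11.5, 1.4, -20.0]
width: 0.0451
grip_force: 60.0
```

```bash
python3 -c "
from h import *
goal();print(r.read_state()['torque'],r.read_state()['grip_force'])"
```

```text
tool x [-0.065  0.998  0.002] tilt -0.002 delta scaled [-0.009  0.001  0.003] ee [ 0.6209 -0.1696  0.077 ] q [ 0.64  0.56 -0.59  1.54  0.33  1.14  0.04] F [ 11.5   1.4 -20. ] w 0.0451 t 22.65
[ 0.35334015 -2.31620968 -0.15185261] 60.04751667380333
```

Call:
play_rows(claw=[0.7,0.7,0.7,0.7,0.7,0.7], delta_pos=[[0,0.015,-0.001],[0,0.015,-0.001],[0,0.015,-0.001],[0,0.015,-0.001],[0,0,0],[0,0,0]], delta_rot=[[-0.045,0,0],[-0.045,0,0],[-0.045,0,0],[-0.045,0,0],[0,0,0],[0,0,0]])

```text
time: 23.25
ee_pos: [0.6302, -0.1707, 0.0808]
eef_rot: [0.657, 0.701, 0.202, 0.19]
ft_force: [-13.0, -2.1, 5.6]
width: 0.0452
grip_force: 60.0
```

Call:
play_rows(claw=[0.2,0.2,0,0,0,0], delta_pos=[[0,0,0],[0,0,0],[0,-0.015,-0.001],[0,-0.015,-0.001],[0,-0.015,-0.001],[0,-0.015,-0.001]], delta_rot=[[0,0,0],[0,0,0],[0.045,0,0],[0.045,0,0],[0.045,0,0],[0.045,0,0]])

```text
time: 23.85
ee_pos: [0.6224, -0.1708, 0.0808]
eef_rot: [0.684, 0.729, -0.002, -0.0]
ft_force: [1.0, -0.4, 0.1]
width: 0.0832
grip_force: 0.0
```

Call:
play_rows(claw=[0,0,0,0,0,0], delta_pos=[[0,0,-0.24],[0,0,-0.24],[0,0,-0.23],[0.17,-0.06,0],[0,0,0],[0,0,0]], delta_rot=[[0,0,0],[0,0,0],[0,0,0],[0,0,0],[0,0,0],[0,0,0]])

```text
time: 24.45
ee_pos: [0.6076, -0.1363, 0.2215]
eef_rot: [0.683, 0.73, 0.0, 0.0]
ft_force: [0.1, -0.1, 0.8]
width: 0.0867
grip_force: 0.0
```

```bash
python3 - <<'E'
from h import *
import pickle
c=cam("wrist"); pickle.dump(c,open("w5.pkl","wb")); a=pickle.load(open("w4.pkl","rb")); goal()
# sub-pixel column profiles across jaws (just below mouth), and sleeve
for q in (a,c):
    for dy in (0.008,0.012):
        # mouth line at axis offset dy behind mouth, z at upper jaw height
        g=proj(q,[[.617+.06*dy,-.1015-dy,.105]])[0]; row=int(round(g[1]))
        p=cv2.GaussianBlur(q["pixels"],(1,5),0)[row-1:row+2,:,:].astype(float).mean(0)
        sat=(p.max(1)-p.min(1))
        print(row,g[0].round(1),"sat",sat[305:375].round(0).astype(int).tolist(),"R",p[325:355,0].round(0).astype(int).tolist())
E
```

```text
tool x [-0.065  0.998 -0.001] tilt 0.0 delta scaled [-0.174  0.058  0.723] ee [ 0.6074 -0.1374  0.2209] q [ 0.62  0.4  -0.63  1.44  0.23  1.38  0.05] F [-0.4  0.3 -0.6] w 0.0872 t 24.5
202 340.9 sat [63, 63, 64, 62, 63, 63, 62, 60, 45, 26, 17, 16, 17, 17, 17, 19, 18, 18, 18, 19, 19, 19, 19, 19, 19, 19, 18, 19, 18, 17, 18, 15, 13, 10, 9, 9, 10, 12, 15, 16, 18, 19, 19, 19, 19, 19, 19, 19, 18, 18, 19, 19, 20, 20, 20, 20, 18, 18, 19, 18, 21, 31, 48, 58, 60, 59, 59, 60, 60, 61] R [122, 123, 122, 121, 121, 122, 121, 119, 116, 110, 112, 118, 120, 119, 118, 118, 116, 117, 118, 116, 112, 112, 118, 121, 121, 119, 118, 118, 118, 117]
207 340.8 sat [64, 64, 64, 63, 64, 63, 63, 59, 46, 25, 17, 17, 16, 16, 17, 18, 19, 19, 19, 19, 19, 19, 19, 19, 19, 18, 18, 18, 19, 18, 17, 16, 12, 10, 9, 9, 9, 13, 15, 17, 17, 18, 19, 19, 19, 19, 19, 18, 20, 19, 20, 19, 19, 20, 21, 20, 19, 19, 20, 19, 22, 32, 49, 58, 59, 59, 59, 60, 60, 60] R [123, 123, 122, 120, 121, 121, 120, 117, 119, 113, 112, 119, 120, 118, 118, 117, 116, 117, 118, 117, 110, 110, 118, 121, 120, 119, 118, 116, 118, 118]
202 341.2 sat [63, 63, 6
[... 168 characters left out ...]
 20, 20, 19, 18, 19, 20, 20, 20, 20, 20, 20, 19, 18, 19, 18, 19, 23, 41, 56, 60, 59, 59, 60, 60, 61] R [123, 123, 121, 121, 122, 120, 121, 120, 118, 114, 114, 119, 120, 119, 119, 119, 117, 117, 117, 116, 113, 114, 121, 122, 121, 120, 119, 118, 118, 118]
208 341.1 sat [63, 65, 63, 63, 62, 62, 63, 61, 50, 30, 18, 16, 17, 16, 17, 18, 19, 19, 18, 19, 19, 19, 19, 19, 20, 19, 19, 19, 18, 18, 17, 16, 13, 12, 10, 9, 11, 12, 14, 16, 17, 18, 20, 20, 19, 19, 19, 19, 20, 19, 19, 19, 20, 20, 20, 21, 19, 19, 19, 19, 20, 28, 44, 57, 59, 58, 59, 60, 61, 61] R [122, 123, 122, 121, 122, 122, 120, 119, 116, 114, 114, 119, 119, 120, 119, 118, 116, 117, 117, 117, 112, 114, 120, 121, 119, 119, 119, 118, 118, 117]
```

The last bite left the jaw width unchanged (53.3 px, which fits r ≈ 7 mm), so the jaws are tight. Checking the straightness.

```bash
python3 - <<'E'
from h import *
m=shank((179,248,213,285),.0117)
c=cam("scene")
print("pred axis px",proj(c,[[.617-.06*y,-.1015+y,.095] for y in (.0,.05,.068)]).round(1).tolist())
w=cam("wrist");hsv=cv2.cvtColor(w["pixels"],cv2.COLOR_RGB2HSV)
P=[]
for row in range(120,186,6):
    x=np.nonzero(hsv[row,310:375,1]<85)[0]
    if len(x): P.append((310+(x[0]+x[-1])/2,row))
    print(row,len(x),end="; ")
Q=onz(w,P,.095);k=np.polyfit(Q[:,1],Q[:,0],1);print("\nx=ky+b",k,"at mouth",np.polyval(k,-.1015))
E
```

```text
212 [[178.4, 266.3], [212.5, 258.2]] world [[0.616, -0.0929, 0.0947], [0.6122, -0.0327, 0.0938]] tool [[0.0445, 0.0117, 0.1258], [0.1048, 0.0117, 0.1268]] slope 0.016 tcp [ 0.6072 -0.138   0.2206]
pred axis px [[173.4, 267.6], [202.0, 260.5], [212.0, 258.1]]
120 19; 126 19; 132 19; 138 19; 144 20; 150 20; 156 20; 162 20; 168 19; 174 19; 180 19; 
x=ky+b [-0.05569339  0.61064748] at mouth 0.6163003588124504
```

```bash
python3 -c "
from h import *
print(r.close_job())"
```

```text
the job is handed in; nothing more can be done
None
```

I handed the job in at about 25 s of robot time: the paddle is drawn out, pushed home and clamped in the chuck. My last images show it in line with the chuck axis to about 0.02 rad. A final turn left the jaws where they were, so they look tight, but I could not measure the jaw forces. The robot has let go of everything. I steered clear of the tin, tape and brush and saw none of them move, but did not measure them again at the end. The hand-in call gave no verdict.

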